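Load the rinse tray and ratchet it up to the spray block

TASK

Put the brass tee, the brass hex nut and the steel nozzle into the sliding rinse tray. Then turn the black knob clockwise, seen from above, until the pointer on the tray's far wall stands in front of the brass spray block (within the block's width), and let go so that the sprung pawl has caught a ratchet tooth and holds the tray there. Do not disturb the jar, the bowl or the pipe nipple.

Things in the scene. Friction and masses are not known exactly. Their poses are not given: they have to be found in the camera images.
- tee_c (a point): Centre of the loose brass pipe tee, half-way up (28 mm above its underside). Its run lies along its x axis (64 mm long, 24 mm round, a 30 mm square collar 10 mm long at each end); its branch, 24 mm round, stands straight up at the middle to 56 mm. Between the collars it is 24 mm wide across y: grip it there, across y, with the fingers reaching down beside the run, or it twists about the round branch. 0.15 to 0.3 kg.
- nut_c (a point): Centre of the loose brass hexagon nut lying flat, 26 mm high, half-way up (13 mm). 38 mm across flats, 44 mm across corners; one pair of flats faces its +x and -x, the others are 60 degrees round. 0.1 to 0.2 kg.
- nozzle_c (a point): Centre of the loose steel nozzle standing upright, 60 mm high, half-way up (30 mm). Round foot 44 mm wide and 8 mm high, then a 30 mm round body up to 42 mm, then a cone to the tip. 0.1 to 0.2 kg.
- tray_in (a point): Centre of the inner floor of the open steel rinse tray, 18 mm above the table. Inside 102 mm along x, 142 mm along y; walls 4 mm thick, tops 32 mm above this floor. Axes as the feeder's. It slides along -y as the knob turns (30 mm per rad, rack and pinion; at most 103 mm), against a spring of 3 to 5 N towards +y.
- feeder: Fixed grey base plate, 280 x 280 x 10 mm, carrying tray, wheel, pawl and spray pipe; origin on the table below the slide's middle. The tray's centre line is at x = +25 mm, the wheel axis at x = -72 mm, y = 0, the pipe (top 62 mm above the table) at x = +110 mm. x points from the knob across the tray to the pipe, z is up.
- pointer (a point): Tip of the thin upright pointer fin (4 mm wide along y) on the outside of the tray's far (+x) wall, at the middle of the wall; the tip is 76 mm above the table, 58 mm above the tray floor and 56.5 mm from the tray's centre along x. It moves with the tray.
- spray (a point): Middle of the top edge, on the tray side, of the fixed brass spray block, 16 mm wide along y (axes as the feeder's), clamped on the copper pipe beyond the tray; the edge is 72 mm above the table. A short stub points from the block to the tray.
- knob_grip (a point): Point on the knob's vertical axis at the height to grip, 73 mm above the table. The grip is an upright black bar, 44 mm long along this point's x axis, 14 mm thick along y, from 50 to 88 mm above the table, on a black disc (48 mm wide, top at 50 mm) on the toothed wheel (76 mm wide, top at 44 mm). The point's axes turn with the knob.
- wheel (a joint): Turn of knob and ratchet wheel in rad, growing clockwise seen from above; end stop 3.4. 20 saw teeth: the pawl holds it only at about whole multiples of 0.314 (9.4 mm of tray travel each). The pawl drops in about 0.05 rad past such a value; let go, the wheel springs back to the last tooth passed. Turning takes up to 0.2 N m; it cannot turn back while the pawl is in.
- pawl (a joint): Angle of the sprung pawl in rad: about 0 when its nose sits at the foot of a tooth, up to 0.2 while it rides over a tooth, larger when lifted by its small tab (away from the wheel), which frees the wheel to spring back.
- pawl_nose (a point): Top of the pawl's nose, 44 mm above the table, at the rim of the wheel on the side away from the tray.
- jar: Bystander: amber glass jar with a steel cap, 64 mm wide, 95 mm high; origin at the centre of its underside.
- bowl: Bystander: steel bowl, 90 mm wide, 45 mm high; origin at the centre of its underside.
- nipple: Bystander: straight dark steel pipe nipple lying along its x axis, 120 mm long, 26 mm square collars at the ends; origin at the middle of its underside.

How it is judged:
On the way, in this order (a step that is already met when the one before it is completed fails the run):
1. the tee, the nut and the nozzle are all in the tray (x of tee_c in the frame of tray_in between -0.05 and 0.05 m and y of tee_c in the frame of tray_in between -0.071 and 0.071 m and z of tee_c in the frame of tray_in between 0.004 and 0.05 m and x of nut_c in the frame of tray_in between -0.05 and 0.05 m and y of nut_c in the frame of tray_in between -0.071 and 0.071 m and z of nut_c in the frame of tray_in between 0.004 and 0.05 m and x of nozzle_c in the frame of tray_in between -0.05 and 0.05 m and y of nozzle_c in the frame of tray_in between -0.071 and 0.071 m and z of nozzle_c in the frame of tray_in between 0.004 and 0.05 m), for 0.2 s.
2. with the fingers on the knob, the tray's pointer comes in front of the spray block (y of pointer in the frame of spray between -0.008 and 0.008 m and contact force between the fingers and wheel above 0.5 N).
At the end, for the whole second after the job is handed in: The tee, nut and nozzle lie in the tray (their centres inside its walls and less than 50 mm above its floor), the tray's pointer is within 8 mm of the spray block's middle along the slide, and the pawl sits at the foot of a tooth with the wheel at rest and let go (all of step 1 and y of pointer in the frame of spray between -0.008 and 0.008 m and value of joint pawl below 0.06 rad and velocity of joint wheel between -0.05 and 0.05 rad/s); the robot touches nothing.
It fails at once if the amber jar is pushed more than 20 mm or tipped over (distance of jar from where it was at the start of the episode above 0.02 m or angle between jar's own z axis and vertical above 0.4 rad).
It fails at once if the steel bowl is pushed more than 20 mm or tipped over (distance of bowl from where it was at the start of the episode above 0.02 m or angle between bowl's own z axis and vertical above 0.4 rad).
It fails at once if the pipe nipple is pushed more than 20 mm or tipped over (distance of nipple from where it was at the start of the episode above 0.02 m or angle between nipple's own z axis and vertical above 0.4 rad).
It also fails if it takes over 72 s, if anything falls off the work surface, if the arm or the gripper's body presses on something with over 40 N, if the wrist force passes 120 N, or if a joint passes its speed limit or range.

ROBOT

A 7-joint arm with a two-finger parallel gripper is mounted at the origin on the work surface. World frame = base frame: x ahead of the robot, y to its left, z up, the work surface at z = 0. Lengths are in m, angles in rad, forces in N, time in s.
With the tool pointing down it reaches from about 0.425 to 0.925 m from the base axis. Payload 6.8 kg.
Tool frame: the origin (TCP) lies at the very end of the fingers, on their centre line; the grasp point (between the pads) lies 19 mm behind it; z points along the fingers, y is the line along which they close (so a half turn about z gives the same grasp; the last joint's range is limited). The gripper opens to 85 mm and grips with 20 to 120 N. Pads are 22 mm wide; open, the fingers measure 114 mm over their backs; the gripper's body (76 mm by 85 mm) begins 54 mm behind the grasp point. The pads swing forward as they close: fully open they stand 13 mm farther back than shut.
Start: joints at [-1.253, 0.477, 0.022, 1.555, -0.011, 1.109, -0.083], TCP at [0.279, 0.615, 0.231] pointing down, gripper open.
Joint ranges: [-2.96, 2.96], [-0.34, 2.1], [-1.41, 1.46], [0.24, 2.44], [-1.37, 4.51], [0.17, 1.92], [-2.96, 2.96]. Speed limits (rad/s): [2.39, 2.39, 3.14, 3.14, 3.14, 3.14, 3.14].

INTERFACE

Orientations are given as a unit quaternion [w, x, y, z].
In Python, from station import get_obs, read_camera, hand_in gives the robot as it stands.
- The arm moves only by the tool arm_command, never from a script. Its argument "commands" is one flat list of numbers, 7 for each row, row after row: the shift along the tool's x, y, z in m, then the turn, a rotation vector about the tool's x, y, z in degrees, then the opening, from 0 (shut) to 1 (fully open). In form: [tx, ty, tz, rx, ry, rz, fingers, tx, ty, tz, rx, ry, rz, fingers, ...]. A call has 1 to 8 rows; each row is the pose to reach, as a shift and turn from the pose commanded when the call began, along the tool's axes at that moment; what a row does not reach only later rows make up. A row lasts 1/10 s, in which the tool goes at most 50 mm and 8.59 degrees, less where a joint would pass 70% of its speed; a pose out of reach is approached as far as the arm can. A call with a gripper value outside its range is refused whole. The fingers move at their own pace and stop on an object; "force" is the grip in N (left out, the last holds). Time passes only in rows, so rows that repeat a pose let the fingers close. It gives the time, the measured TCP pose, the force, the opening and the grip force at its end, in the units of the state.
- get_obs(): the state, without advancing time (a new reading comes with each control period).
- read_camera(name): name is "scene" or "top" or "wrist"; returns a dict with "img" (400x640x3 uint8, red, green, blue), "camera_matrix" (3x3 intrinsics, pixels), "pose" (4x4, takes a point from camera to world coordinates). Camera axes: x right, y down, z forward; pixel columns grow to the right and rows downward; lengths in m; the calibration is good to about 2 mm. A picture is of the moment at which its call begins. There is no depth.
- hand_in(): hands the job in; it is judged then, once.
The state is a dict: "t": time; "q": joint angles; "joint_vel": joint speeds; "joint_torque": joint torques, N m; "eef_pos": TCP position; "tool_rot": TCP orientation; "contact_force": force on the tool from outside, world axes, zero at the start; "torque": the same for the moment, N m; "gripper_width": opening from 0.0 (shut) to 1.0 (fully open); "grasp_force": force on a finger pad.
Only numpy, scipy, OpenCV 4.12 (cv2) and the standard library are available. Lean on these libraries where they do the work, as an engineer would, in place of code of your own. Each camera call takes 0.05 s, during which the arm holds its last target. There are 200 camera calls.

## Working session

There is one attempt and no reset: what is moved stays moved. The work goes in short steps, Python scripts to look and compute and a tool call to move; the robot and the scene stay as the last step left them, time stands still between calls to the robot, and variables do not carry over. Pictures are saved under pics/ and viewed, at most 10 in all, crops included, and the job is handed in when it is done.

Besides the shell and the picture viewer there is one more tool, called after "Request:" as name(argument=value, ...) on one line, values as JSON. arm_command: Moves the arm, as the interface text tells. Its arguments: {"type":"object","properties":{"commands":{"type":"array","items":{"type":"number"}},"force":{"type":"number"}},"required":["commands"]}

```bash
mkdir -p pics; ls
cat > h.py <<'E'
import numpy as np, cv2
from station import get_obs, read_camera, hand_in
def snap(name, fn):
    d=read_camera(name); cv2.imwrite('pics/'+fn+'.png', d['img'][:,:,::-1]); np.savez('pics/'+fn+'.npz',K=d['camera_matrix'],P=d['pose'],img=d['img']); return d
def load(fn):
    z=np.load('pics/'+fn+'.npz'); return z
def ray(z,u,v):
    r=z['P'][:3,:3]@np.linalg.solve(z['K'],[u,v,1.]); return z['P'][:3,3],r
def onz(z,u,v,h):
    o,r=ray(z,u,v); return o+r*(h-o[2])/r[2]
def proj(z,p):
    c=z['P'][:3,:3].T@(np.array(p)-z['P'][:3,3]); q=z['K']@c; return q[:2]/q[2]
E
python3 - <<'E'
from h import *
for n in('top','scene'):
    d=snap(n,n+'1'); print(n,d['pose'].round(3),d['camera_matrix'])
print(get_obs())
E
```

```text
pics
top [[-0.014 -0.98   0.197  0.342]
 [-1.     0.015  0.002  0.015]
 [-0.004 -0.197 -0.98   1.335]
 [ 0.     0.     0.     1.   ]] [[487.00124831   0.         327.17954751]
 [  0.         487.00124831 201.60259221]
 [  0.           0.           1.        ]]
scene [[-0.304  0.492 -0.816  1.316]
 [ 0.953  0.172 -0.251  0.207]
 [ 0.017 -0.853 -0.521  0.535]
 [ 0.     0.     0.     1.   ]] [[415.3645658    0.         323.54224612]
 [  0.         415.3645658  197.01618557]
 [  0.           0.           1.        ]]
{'t': 0.1, 'q': array([-1.25312373,  0.4777048 ,  0.02232881,  1.55635863, -0.01149968,
        1.10930384, -0.08311721]), 'joint_vel': array([-0.00107477,  0.00016187, -0.00220232, -0.00264278,  0.00150862,
        0.00225685,  0.00106965]), 'joint_torque': array([ 4.34010537e-03, -5.97758174e+01,  1.61327954e+00, -2.81956673e+01,
        1.27175439e-02,  4.99761154e-03,  4.05465570e-06]), 'eef_pos': array([0.27857152, 0.61424342, 0.23042859]), 'tool_rot': array([-1.18118601e-04,  2.11274418e-01,  9.77426438e-01, -8.14835372e-04]), 'contact_force': array([-0.69815224,  0.53582034, -0.52568944]), 'torque': array([-0.01887721, -0.01469984, -0.01321114]), 'grasp_force': 0.0, 'gripper_width': 1.0000278402731642}
```

View pics/top1.png

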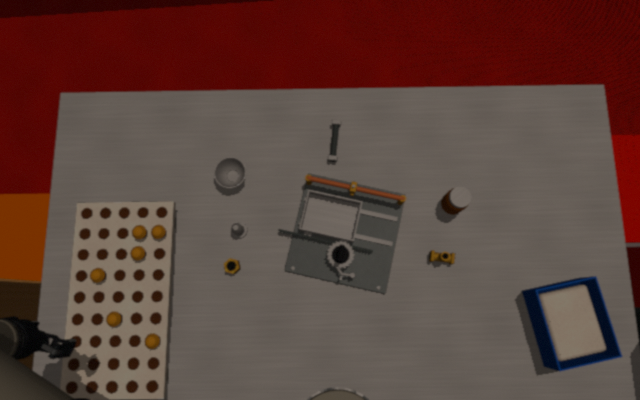

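View pics/scene1.png

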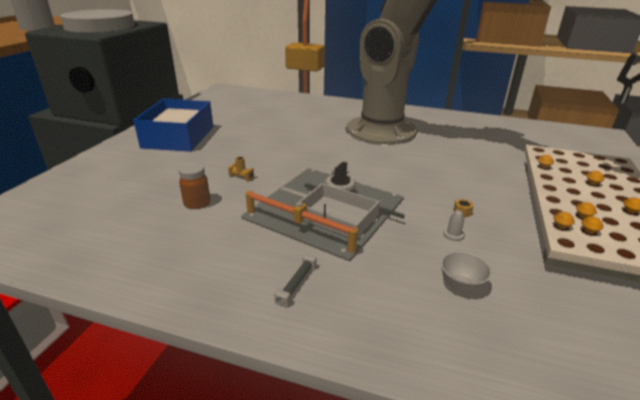

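The top view shows the nozzle at (238,230), the nut (232,267), the tee (442,257), the knob (341,252), the tray (330,217), the spray block (353,188), the jar (456,201), the bowl (230,174) and the nipple (334,142). The scene view agrees with it. I'll enlarge the top view to measure.

Run:
```python
from h import *
z=load('top1'); im=z['img'][:,:,::-1]
c=im[165:305,215:415]; cv2.imwrite('pics/c1.png',cv2.resize(np.clip(c.astype(float)*1.5,0,255).astype('uint8'),None,fx=4,fy=4,interpolation=2))
for n,u,v,h in [('nozzle',238,230,.03),('nut',232,267,.026),('tee',442,257,.03),('knob',341,252,.075),('spray',353,188,.07),('jar',456,201,.05),('bowl',230,174,.03),('nip',334,142,.02)]:
    print(n,onz(z,u,v,h).round(3))
# feeder corners
for u,v in [(312,180),(405,198),(385,292),(286,271)]: print(onz(z,u,v,.01).round(3))
```

```text
nozzle [0.53  0.259 0.03 ]
nut [0.431 0.274 0.026]
tee [ 0.449 -0.288  0.03 ]
knob [ 0.462 -0.017  0.075]
spray [ 0.633 -0.053  0.07 ]
jar [ 0.597 -0.33   0.05 ]
bowl [0.687 0.284 0.03 ]
nip [ 0.778 -0.005  0.02 ]
[0.671 0.058 0.01 ]
[ 0.616 -0.2    0.01 ]
[ 0.36  -0.134  0.01 ]
[0.419 0.131 0.01 ]
```

View pics/c1.png

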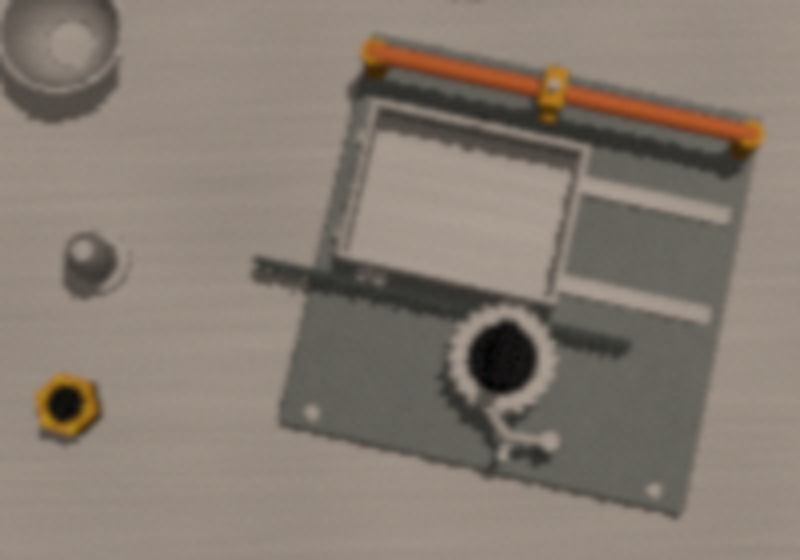

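```bash
cat >> h.py <<'E'
from scipy.spatial.transform import Rotation as R
def goto(x,y,z,yaw=None):
    """shift along tool axes + rz (deg) to put TCP at xyz with tool-y at world angle yaw (mod 180)"""
    o=get_obs(); q=o['tool_rot']; M=R.from_quat([*q[1:],q[0]])
    d=M.inv().apply(np.array([x,y,z])-o['eef_pos']); t=M.as_matrix()[:,1]; a=np.degrees(np.arctan2(t[1],t[0]))
    rz=0 if yaw is None else ((a-yaw+90)%180)-90   # +rz about down = clockwise
    print('shift',d.round(4),'rz',round(rz,1),'yaw now',round(a,1),'q7',o['q'][6].round(2),'tcp',o['eef_pos'].round(4),'t',o['t'])
E
python3 - <<'E'
from h import *
goto(.45,.26,.25)
E
```

```text
shift [-0.3024 -0.2518 -0.0191] rz 0 yaw now 65.6 q7 -0.08 tcp [0.2786 0.6142 0.2304] t 0.1
```

Request:
arm_command(commands=[-0.3,-0.25,-0.02,0,0,35,1,-0.3,-0.25,-0.02,0,0,35,1,-0.3,-0.25,-0.02,0,0,35,1,-0.3,-0.25,-0.02,0,0,35,1,-0.3,-0.25,-0.02,0,0,35,1,-0.3,-0.25,-0.02,0,0,35,1,-0.3,-0.25,-0.02,0,0,35,1,-0.3,-0.25,-0.02,0,0,35,1], force=40)

```text
t: 0.9
eef_pos: [0.4495, 0.26, 0.2513]
tool_rot: [0.0, 0.496, 0.868, -0.0]
contact_force: [0.3, -0.7, 0.2]
gripper_width: 1.004
grasp_force: 0.0
```

Run:
```python
from h import *
d=snap('wrist','w1'); z=load('w1'); print(d['pose'].round(3)); goto(.45,.26,.25)
for n,p in dict(nut=(.431,.274,.026),noz=(.53,.26,.03)).items(): print(n,proj(z,p))
```

```text
[[ 0.862  0.482  0.158  0.408]
 [ 0.507 -0.819 -0.268  0.33 ]
 [-0.     0.311 -0.95   0.393]
 [ 0.     0.     0.     1.   ]]
shift [0.0074 0.0009 0.0018] rz 0 yaw now 30.0 q7 -0.04 tcp [0.4529 0.2531 0.2518] t 0.95
nut [302.4494777  146.12598026]
noz [374.90246635 204.13480222]
```

View pics/w1.png

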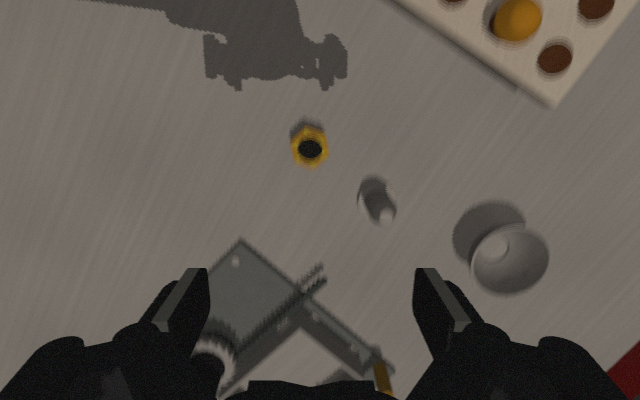

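The wrist view shows the nut at (310,148), the nozzle foot at (373,190) with its tip at (388,216), and the bowl at (510,258).

Run:
```python
from h import *
z=load('w1'); im=z['img']; c=im[110:180,270:350]
hsv=cv2.cvtColor(c,cv2.COLOR_RGB2HSV); m=cv2.inRange(hsv,(12,110,70),(40,255,255))
k=cv2.findContours(m,cv2.RETR_EXTERNAL,cv2.CHAIN_APPROX_NONE)[0]; k=max(k,key=cv2.contourArea)
h=cv2.convexHull(k)[:,0]+[270,110]
P=np.array([onz(z,u,v,.026)[:2] for u,v in h]); print('hull',P.min(0),P.max(0))
# filled silhouette -> 6th harmonic
a=np.zeros((70,80),'uint8'); cv2.drawContours(a,[k],-1,1,-1); v,u=np.nonzero(a)
Q=np.array([onz(z,x+270,y+110,.026)[:2] for x,y in zip(u,v)]); cc=Q.mean(0); print('centroid',cc)
w=[np.ptp(P@[np.cos(t),np.sin(t)]) for t in np.radians(range(0,180,5))]; print(dict(zip(range(0,180,5),(1000*np.array(w)).round(1))))
print('hole',onz(z,310,149,.024)); print('tip',onz(z,388,216,.058))
big=cv2.resize(im[100:240,260:420],None,fx=5,fy=4.2,interpolation=2)[:588]; cv2.imwrite('pics/c2.png',cv2.resize(np.clip(im[100:240,270:430].astype(float)*1.6,0,255).astype('uint8')[:,:,::-1],None,fx=4,fy=4,interpolation=2))
```

```text
hull [0.41659928 0.2560391 ] [0.45874993 0.29798459]
centroid [0.43731606 0.27728301]
{0: np.float64(42.2), 5: np.float64(42.4), 10: np.float64(42.3), 15: np.float64(41.8), 20: np.float64(41.4), 25: np.float64(40.7), 30: np.float64(39.7), 35: np.float64(38.7), 40: np.float64(37.7), 45: np.float64(37.8), 50: np.float64(39.2), 55: np.float64(40.2), 60: np.float64(41.1), 65: np.float64(41.7), 70: np.float64(42.0), 75: np.float64(42.0), 80: np.float64(42.3), 85: np.float64(42.3), 90: np.float64(41.9), 95: np.float64(41.3), 100: np.float64(40.6), 105: np.float64(40.9), 110: np.float64(42.1), 115: np.float64(43.0), 120: np.float64(43.7), 125: np.float64(44.4), 130: np.float64(44.9), 135: np.float64(44.9), 140: np.float64(44.7), 145: np.float64(44.1), 150: np.float64(43.2), 155: np.float64(41.9), 160: np.float64(40.3), 165: np.float64(39.7), 170: np.float64(40.8), 175: np.float64(41.6)}
hole [0.43945782 0.27510358 0.024     ]
tip [0.53907974 0.26156635 0.058     ]
```

View pics/c2.png

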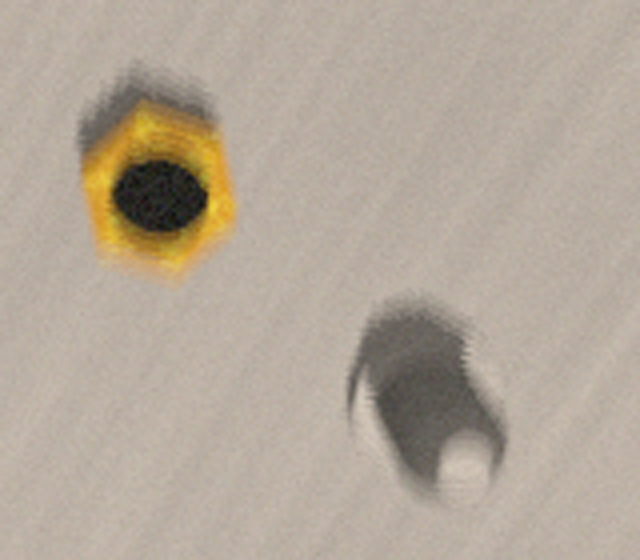

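Run:
```python
from h import *
goto(.438,.276,.10,43);goto(.438,.276,.005,43)
```

```text
shift [ 0.0279 -0.0015  0.1517] rz -13.0 yaw now 30.0 q7 -0.04 tcp [0.4529 0.2531 0.2518] t 0.95
shift [ 0.0282 -0.0014  0.2467] rz -13.0 yaw now 30.0 q7 -0.04 tcp [0.4529 0.2531 0.2518] t 0.95
```

Request:
arm_command(commands=[0.02,0.003,0.1,0,0,-13,1,0.02,0.003,0.15,0,0,-13,1,0.02,0.003,0.15,0,0,-13,1,0.02,0.003,0.15,0,0,-13,1,0.02,0.003,0.15,0,0,-13,1])

```text
t: 1.45
eef_pos: [0.4409, 0.2816, 0.1013]
tool_rot: [-0.0, 0.394, 0.919, -0.001]
contact_force: [0.2, 0.5, 0.8]
gripper_width: 0.999
grasp_force: 0.0
```

Run:
```python
from h import *
goto(.438,.276,.005,43)
d=snap('wrist','w2');z=load('w2');im=z['img']
hsv=cv2.cvtColor(im,cv2.COLOR_RGB2HSV); m=cv2.inRange(hsv,(12,110,70),(40,255,255))
for k in cv2.findContours(m,cv2.RETR_EXTERNAL,cv2.CHAIN_APPROX_NONE)[0]:
    if cv2.contourArea(k)>800:
        h=cv2.convexHull(k)[:,0]; P=np.array([onz(z,u,v,.026)[:2] for u,v in h]); print(cv2.contourArea(k),P.min(0),P.max(0),(P.min(0)+P.max(0))/2)
        print([(t,round(1000*np.ptp(P@[np.cos(np.radians(t)),np.sin(np.radians(t))]),1)) for t in range(0,180,6)])
goto(.438,.276,.005,43)
```

```text
shift [-0.0021 -0.0057  0.0963] rz 0.6 yaw now 43.6 q7 0.19 tcp [0.4409 0.2816 0.1013] t 1.45
2685.5 [0.41608152 0.25836468] [0.45842737 0.29999468] [0.43725444 0.27917968]
[(0, np.float64(42.3)), (6, np.float64(43.0)), (12, np.float64(43.2)), (18, np.float64(42.9)), (24, np.float64(42.3)), (30, np.float64(41.3)), (36, np.float64(39.8)), (42, np.float64(38.1)), (48, np.float64(39.0)), (54, np.float64(40.8)), (60, np.float64(42.1)), (66, np.float64(42.9)), (72, np.float64(43.3)), (78, np.float64(43.1)), (84, np.float64(42.6)), (90, np.float64(41.6)), (96, np.float64(40.3)), (102, np.float64(38.7)), (108, np.float64(39.6)), (114, np.float64(41.1)), (120, np.float64(42.2)), (126, np.float64(43.0)), (132, np.float64(43.3)), (138, np.float64(43.2)), (144, np.float64(42.7)), (150, np.float64(41.8)), (156, np.float64(40.4)), (162, np.float64(38.6)), (168, np.float64(40.0)), (174, np.float64(41.4))]
shift [-0.0017 -0.0075  0.0978] rz 0.6 yaw now 43.6 q7 0.19 tcp [0.4421 0.2823 0.1029] t 1.5
```

Request:
arm_command(commands=[0,-0.004,0.05,0,0,0,1,0,-0.004,0.09,0,0,0,1,0,-0.004,0.097,0,0,0,0.8,0,-0.004,0.097,0,0,0,0.2,0,-0.004,0.097,0,0,0,0.2,0,-0.004,0.097,0,0,0,0.2,0,-0.004,0.097,0,0,0,0.2,0,-0.004,0.097,0,0,0,0.2])

```text
t: 2.3
eef_pos: [0.44, 0.2802, 0.0071]
tool_rot: [0.001, 0.394, 0.919, 0.002]
contact_force: [-0.0, -2.0, 6.5]
gripper_width: 0.437
grasp_force: 40.4
```

Run:
```python
from h import *
# tray inner corners (top edge z=.05) from crop c1
z=load('top1')
for u,v in [(372,108),(583,153),(552,296),(345,258)]: print(onz(z,215+u/4,165+v/4,.05).round(4))
goto(.45,.26,.25,0)
```

```text
[0.6279 0.068  0.05  ]
[ 0.5948 -0.0736  0.05  ]
[ 0.4985 -0.0504  0.05  ]
[0.526  0.0867 0.05  ]
shift [-0.0216 -0.0056 -0.2429] rz 43.6 yaw now 43.6 q7 0.24 tcp [0.44   0.2802 0.0071] t 2.3
```

Request:
arm_command(commands=[0,0,-0.05,0,0,0,0.2,-0.02,-0.01,-0.1,0,0,-8,0.2,-0.06,-0.03,-0.13,0,0,-16,0.2,-0.1,-0.05,-0.13,0,0,-24,0.2,-0.14,-0.07,-0.13,0,0,-32,0.2,-0.18,-0.09,-0.13,0,0,-34,0.2,-0.22,-0.11,-0.13,0,0,-34,0.2,-0.25,-0.125,-0.12,0,0,-34,0.2])

```text
t: 3.1
eef_pos: [0.5224, 0.0085, 0.1275]
tool_rot: [0.003, 0.109, 0.994, 0.0]
contact_force: [1.6, 0.4, -2.7]
gripper_width: 0.432
grasp_force: 41.7
```

Run:
```python
from h import *
goto(.5314,-.0142,.08,77.5)
```

```text
shift [-0.0134 -0.0203  0.0476] rz -0.1 yaw now 77.4 q7 1.3 tcp [0.5224 0.0085 0.1275] t 3.1
```

Request:
arm_command(commands=[-0.014,-0.022,0.03,0,0,0,0.2,-0.014,-0.022,0.05,0,0,0,0.2,-0.014,-0.022,0.05,0,0,0,0.2,-0.014,-0.022,0.05,0,0,0,0.2])

```text
t: 3.5
eef_pos: [0.5296, -0.0121, 0.0757]
tool_rot: [0.001, 0.108, 0.994, 0.0]
contact_force: [0.5, 0.1, -0.9]
gripper_width: 0.439
grasp_force: 41.6
```

Run:
```python
from h import *
goto(.5314,-.0142,.028,77.5)
d=snap('wrist','w3'); snap('top','t3')
```

```text
shift [-0.0022 -0.0017  0.0477] rz 0.1 yaw now 77.6 q7 1.37 tcp [ 0.5296 -0.0121  0.0757] t 3.5
```

View pics/w3.png

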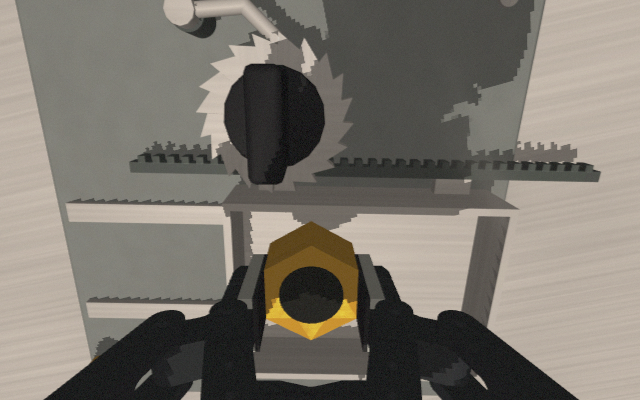

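The wrist view shows the nut held above the tray's −y half. The tray's near-wall top edge runs from (225,208) to (517,208). The knob bar runs vertically, from (265,68) to (265,183). I'll turn these into positions.

Run:
```python
from h import *
z=load('w3')
A=onz(z,225,208,.05);B=onz(z,517,208,.05); print(A,B,np.linalg.norm(A-B),np.degrees(np.arctan2(*(B-A)[1::-1])))
a=onz(z,264,66,.088);b=onz(z,266,184,.088);c=onz(z,247,66,.088);print('bar',a,b,(a+b)/2,np.linalg.norm(a-b),np.degrees(np.arctan2(*(b-a)[1::-1])))
c=onz(z,274,115,.05); print('disc',c)
print(z['P'].round(3))
```

```text
[ 0.49860745 -0.048438    0.05      ] [0.53004588 0.09483353 0.05      ] 0.14668028251754253 77.62360068486464
bar [ 0.44108652 -0.00816412  0.088     ] [ 0.48181339 -0.01808659  0.088     ] [ 0.46144996 -0.01312536  0.088     ] 0.04191817454810396 -13.692477568715951
disc [ 0.45974785 -0.01321463  0.05      ]
[[ 0.214  0.928  0.305  0.451]
 [ 0.977 -0.204 -0.066  0.006]
 [ 0.     0.312 -0.95   0.218]
 [ 0.     0.     0.     1.   ]]
```

Request:
arm_command(commands=[-0.002,0.001,0.035,0,0,0,0.2,-0.002,0.001,0.046,0,0,0,0.2,-0.002,0.001,0.046,0,0,0,0.2,-0.002,0.001,0.046,0,0,0,0.54,-0.002,0.001,0.046,0,0,0,0.54,-0.002,0.001,0.046,0,0,0,0.54,-0.002,0.001,0,0,0,0,0.54,-0.002,0.001,-0.045,0,0,0,0.6])

```text
t: 4.4
eef_pos: [0.5298, -0.0122, 0.1197]
tool_rot: [-0.002, 0.108, 0.994, -0.0]
contact_force: [1.0, 0.3, 0.2]
gripper_width: 0.603
grasp_force: 0.0
```

Run:
```python
from h import *
goto(.538,.2605,.17,43)
```

```text
shift [ 0.0507  0.268  -0.0505] rz 34.6 yaw now 77.6 q7 1.35 tcp [ 0.5298 -0.0122  0.1197] t 4.4
```

Request:
arm_command(commands=[0.01,0.04,-0.04,0,0,0,1,0.02,0.09,-0.05,0,0,0,1,0.03,0.14,-0.05,0,0,0,1,0.04,0.19,-0.05,0,0,0,1,0.05,0.23,-0.05,0,0,0,1,0.05,0.26,-0.05,0,0,0,1,0.05,0.267,-0.04,0,0,0,1,0.05,0.267,-0.03,0,0,0,1])

```text
t: 5.2
eef_pos: [0.5395, 0.2607, 0.1491]
tool_rot: [0.0, 0.107, 0.994, 0.0]
contact_force: [0.1, -0.7, -0.5]
gripper_width: 0.999
grasp_force: 0.0
```

Run:
```python
from h import *
d=snap('wrist','w4'); z=load('w4'); goto(.538,.2605,.04,77.5); print(proj(z,(.537,.26,.06)),proj(z,(.537,.26,0)))
```

```text
shift [0.0008 0.0026 0.1069] rz 0.1 yaw now 77.6 q7 0.86 tcp [0.5385 0.258  0.1469] t 5.25
[307.67588882 205.44103623] [308.24762041 182.7852277 ]
```

View pics/w4.png

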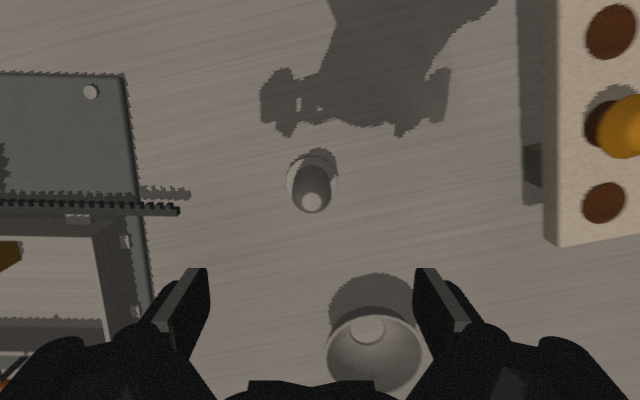

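The nozzle tip is at (312,202) and its foot at (311,182). That puts it at about (0.536, 0.264).

Request:
arm_command(commands=[0.003,0.004,0.05,0,0,0,1,0.003,0.004,0.1,0,0,0,1,0.003,0.004,0.136,0,0,0,1,0.003,0.004,0.136,0,0,0,0.2,0.003,0.004,0.136,0,0,0,0.2,0.003,0.004,0.136,0,0,0,0.2,0.003,0.004,0.136,0,0,0,0.2,0.003,0.004,0.136,0,0,0,0.2])

```text
t: 6.05
eef_pos: [0.5395, 0.2643, 0.0159]
tool_rot: [0.002, 0.108, 0.994, 0.001]
contact_force: [-0.5, -1.2, 7.2]
gripper_width: 0.336
grasp_force: 39.7
```

Run:
```python
from h import *
c=np.array([.5625,.0105]);X=np.array([.977,-.215]);Y=np.array([.215,.977])
p=c+.025*X-.03*Y; print(p); goto(*p,.15,77.5)
```

```text
[ 0.580475 -0.024185]
shift [-0.1026 -0.2725 -0.1344] rz 0.1 yaw now 77.6 q7 0.86 tcp [0.5395 0.2643 0.0159] t 6.05
```

Request:
arm_command(commands=[0,0,-0.05,0,0,0,0.2,-0.01,-0.02,-0.095,0,0,0,0.2,-0.03,-0.06,-0.11,0,0,0,0.2,-0.05,-0.105,-0.11,0,0,0,0.2,-0.07,-0.15,-0.11,0,0,0,0.2,-0.09,-0.195,-0.11,0,0,0,0.2,-0.1,-0.24,-0.11,0,0,0,0.2,-0.102,-0.272,-0.1,0,0,0,0.2])

```text
t: 6.85
eef_pos: [0.5807, -0.028, 0.116]
tool_rot: [0.003, 0.11, 0.994, -0.0]
contact_force: [0.5, -0.5, -0.8]
gripper_width: 0.337
grasp_force: 40.3
```

Request:
arm_command(commands=[0,0,0.02,0,0,0,0.2,0,0,0.02,0,0,0,0.2])

```text
t: 7.05
eef_pos: [0.5774, -0.0249, 0.0926]
tool_rot: [-0.001, 0.109, 0.994, -0.0]
contact_force: [-0.6, 0.7, -1.1]
gripper_width: 0.341
grasp_force: 40.3
```

Run:
```python
from h import *
goto(.5805,-.0242,.037,77.5); snap('wrist','w5')
```

```text
shift [-0.003   0.0014  0.0556] rz -0.0 yaw now 77.5 q7 1.37 tcp [ 0.5774 -0.0249  0.0926] t 7.05
```

View pics/w5.png

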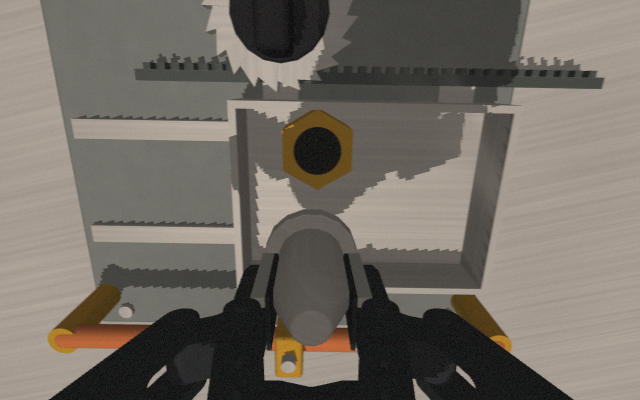

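The nut lies flat in the tray at (317,150) and the nozzle is upright in the fingers above the floor. The tray's near edge runs from (232,103) to (515,108), and the spray block is at (288,355).

Run:
```python
from h import *
z=load('w5')
A=onz(z,232,102,.05);B=onz(z,517,108,.05);C=onz(z,483,289,.05);D=onz(z,240,287,.05);N=onz(z,317,149,.044)
X=np.array([.977,-.215]);Y=np.array([.215,.977]);k=np.array([.4605,-.0135])
for n,p in dict(A=A,B=B,C=C,D=D,nut=N,spray=onz(z,289,343,.072),tcp=get_obs()['eef_pos']).items():
    d=p[:2]-k; print(n,p.round(4),'local x %.4f y %.4f'%(d@X-.072,d@Y))
```

```text
A [ 0.4975 -0.0469  0.05  ] local x -0.0287 y -0.0247
B [0.5316 0.0931 0.05  ] local x -0.0254 y 0.1194
C [0.6335 0.0689 0.05  ] local x 0.0793 y 0.1177
D [ 0.6007 -0.0724  0.05  ] local x 0.0777 y -0.0274
nut [ 0.531  -0.0102  0.044 ] local x -0.0038 y 0.0184
spray [ 0.6288 -0.0478  0.072 ] local x 0.0998 y 0.0027
tcp [ 0.5783 -0.0234  0.0935] local x 0.0452 y 0.0156
```

Request:
arm_command(commands=[-0.004,0.001,0.035,0,0,0,0.2,-0.004,0.001,0.054,0,0,0,0.2,-0.004,0.001,0.054,0,0,0,0.2,-0.004,0.001,0.054,0,0,0,0.46,-0.004,0.001,0.054,0,0,0,0.46,-0.004,0.001,0.054,0,0,0,0.46,-0.004,0.001,0.01,0,0,0,0.46,-0.004,0.001,-0.04,0,0,0,0.5])

```text
t: 7.9
eef_pos: [0.5818, -0.0234, 0.1336]
tool_rot: [-0.002, 0.108, 0.994, -0.0]
contact_force: [0.9, -0.4, 0.9]
gripper_width: 0.499
grasp_force: 0.0
```

Run:
```python
from h import *
z=load('top1'); im=z['img'][235:280,415:470]
hsv=cv2.cvtColor(im,cv2.COLOR_RGB2HSV); m=cv2.inRange(hsv,(12,110,60),(40,255,255)); v,u=np.nonzero(m)
r=cv2.minAreaRect(np.c_[u,v].astype('float32')); print(r,u.min()+415,u.max()+415,v.min()+235,v.max()+235)
print(onz(z,r[0][0]+415,r[0][1]+235,.025)); c=cv2.boxPoints(r)+[415,235]; Q=[onz(z,a,b,.02)[:2] for a,b in c]; print(np.round(Q,3))
goto(.449,-.26,.19)
```

```text
((27.390411376953125, 21.541095733642578), (23.81578826904297, 11.044244766235352), 6.009006023406982) 431 454 250 263
[ 0.45075649 -0.29006847  0.025     ]
[[ 0.44  -0.257]
 [ 0.47  -0.262]
 [ 0.462 -0.325]
 [ 0.433 -0.32 ]]
shift [ 0.0791 -0.2597 -0.0559] rz 0 yaw now 77.6 q7 1.37 tcp [ 0.5818 -0.0234  0.1336] t 7.9
```

Request:
arm_command(commands=[0.01,-0.04,-0.03,0,0,8.5,1,0.02,-0.085,-0.05,0,0,17,1,0.03,-0.13,-0.05,0,0,25,1,0.04,-0.175,-0.05,0,0,34,1,0.05,-0.22,-0.05,0,0,42,1,0.06,-0.26,-0.05,0,0,51,1,0.07,-0.285,-0.05,0,0,59,1,0.07,-0.289,-0.05,0,0,68,1])

```text
t: 8.7
eef_pos: [0.4499, -0.2947, 0.1846]
tool_rot: [0.001, 0.648, 0.762, -0.0]
contact_force: [0.7, 0.3, -0.2]
gripper_width: 1.002
grasp_force: 0.0
```

Request:
arm_command(commands=[0,0,0,0,0,8,1,0,0,0,0,0,16,1,0,0,0,0,0,16,1,0,0,0,0,0,16,1])

```text
t: 9.1
eef_pos: [0.4529, -0.2906, 0.1839]
tool_rot: [0.0, 0.742, 0.671, 0.0]
contact_force: [-0.8, -0.3, 0.3]
gripper_width: 0.998
grasp_force: 0.0
```

Run:
```python
from h import *
snap('wrist','w6'); z=load('w6'); im=z['img']
print(proj(z,(.451,-.29,.03)))
hsv=cv2.cvtColor(im,cv2.COLOR_RGB2HSV); m=cv2.inRange(hsv,(12,110,50),(40,255,255))
for k in cv2.findContours(m,cv2.RETR_EXTERNAL,cv2.CHAIN_APPROX_NONE)[0]:
    if cv2.contourArea(k)>300: print(cv2.contourArea(k),cv2.boundingRect(k),cv2.minAreaRect(k))
goto(.451,-.29,.005,-6.4)
cv2.imwrite('pics/c6.png',im[80:280,200:440,::-1].repeat(2,0).repeat(2,1))
```

```text
[309.40425398 183.49300021]
755.0 (450, 173, 41, 83) ((476.1263732910156, 212.5678253173828), (86.61968231201172, 35.06370544433594), 75.71890258789062)
2046.0 (293, 139, 37, 76) ((311.0883483886719, 176.76092529296875), (34.208011627197266, 74.96100616455078), 1.8476102352142334)
1059.5 (477, 9, 59, 36) ((505.70037841796875, 25.18173599243164), (27.879934310913086, 61.654991149902344), 77.19573211669922)
shift [ 0.0003 -0.0021  0.1788] rz 0.6 yaw now -5.8 q7 0.59 tcp [ 0.4529 -0.2905  0.1838] t 9.15
```

View pics/c6.png

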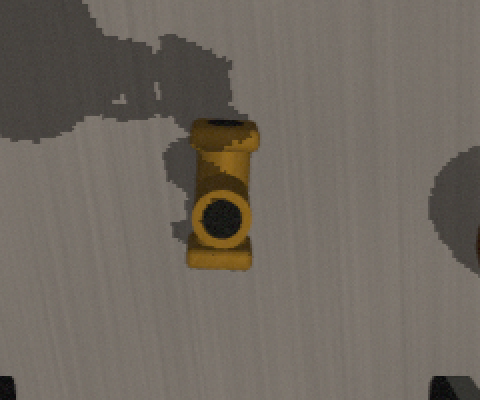

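The tee stands upright. Its branch mouth is at full-image (310.5,188.5), with the collars at (312.5,147) and (309.5,206).

Run:
```python
from h import *
z=load('w6'); b=onz(z,310.5,188.5,.056); f=onz(z,312.5,149,.02); n=onz(z,309.7,208,.02)
print(b,f,n,(f+n)/2,np.linalg.norm(f-n),np.degrees(np.arctan2(*(f-n)[1::-1])))
goto(b[0],b[1],.006,np.degrees(np.arctan2(*(f-n)[1::-1]))-90)
```

```text
[ 0.45223053 -0.28715718  0.056     ] [ 0.45652096 -0.26213017  0.02      ] [ 0.4486097  -0.31584471  0.02      ] [ 0.45256533 -0.28898744  0.02      ] 0.054294014289211545 81.62151761093406
shift [ 0.0033 -0.0011  0.1778] rz 2.6 yaw now -5.8 q7 0.59 tcp [ 0.4529 -0.2905  0.1838] t 9.15
```

Request:
arm_command(commands=[0.003,-0.001,0.05,0,0,2.5,1,0.003,-0.001,0.1,0,0,2.5,1,0.003,-0.001,0.15,0,0,2.5,1,0.003,-0.001,0.178,0,0,2.5,1,0.003,-0.001,0.178,0,0,2.5,0.1,0.003,-0.001,0.178,0,0,2.5,0.1,0.003,-0.001,0.178,0,0,2.5,0.1,0.003,-0.001,0.178,0,0,2.5,0.1])

```text
t: 9.95
eef_pos: [0.4533, -0.2882, 0.0072]
tool_rot: [0.002, 0.757, 0.653, 0.001]
contact_force: [0.1, -0.2, 0.6]
gripper_width: 0.333
grasp_force: 0.0
```

Request:
arm_command(commands=[0,0,0,0,0,0,0.1,0,0,0,0,0,0,0.1], force=60)

```text
t: 10.15
eef_pos: [0.4532, -0.2882, 0.0072]
tool_rot: [0.001, 0.757, 0.653, 0.001]
contact_force: [-0.5, 1.0, 7.8]
gripper_width: 0.266
grasp_force: 58.4
```

Run:
```python
from h import *
k=np.array([.4605,-.0135]);X=np.array([.977,-.215]);Y=np.array([.215,.977])
p=k+(.072+.026)*X+(.046+.033)*Y; print(p); goto(*p,.17,77.6)
```

```text
[0.573231 0.042613]
shift [ 0.3448  0.0705 -0.1627] rz -86.1 yaw now -8.5 q7 0.72 tcp [ 0.4532 -0.2882  0.0072] t 10.15
```

Request:
arm_command(commands=[0,0,-0.05,0,0,0,0.1,0,0,-0.1,0,0,-8,0.1,0.03,0.01,-0.14,0,0,-16,0.1,0.075,0.02,-0.16,0,0,-24,0.1,0.12,0.03,-0.16,0,0,-32,0.1,0.165,0.04,-0.16,0,0,-40,0.1,0.21,0.05,-0.16,0,0,-48,0.1,0.255,0.06,-0.16,0,0,-56,0.1])

```text
t: 10.95
eef_pos: [0.5492, -0.0424, 0.1665]
tool_rot: [0.001, 0.36, 0.933, 0.0]
contact_force: [0.8, -0.1, -1.8]
gripper_width: 0.265
grasp_force: 59.6
```

Run:
```python
from h import *
goto(.573,.0426,.12,77.6)
```

```text
shift [0.0395 0.0789 0.0465] rz -29.7 yaw now 47.9 q7 0.92 tcp [ 0.5492 -0.0424  0.1665] t 10.95
```

Request:
arm_command(commands=[0.015,0.03,0,0,0,-8,0.1,0.03,0.06,0,0,0,-16,0.1,0.041,0.08,0.02,0,0,-24,0.1,0.041,0.08,0.045,0,0,-29.5,0.1,0.041,0.08,0.045,0,0,-29.5,0.1,0.041,0.08,0.045,0,0,-29.5,0.1])

```text
t: 11.55
eef_pos: [0.5724, 0.0415, 0.1209]
tool_rot: [-0.0, 0.115, 0.993, -0.0]
contact_force: [-0.5, 0.1, -1.6]
gripper_width: 0.268
grasp_force: 59.5
```

Run:
```python
from h import *
goto(.573,.0426,.028,77.6)
snap('wrist','w7'); goto(.573,.0426,.028,77.6)
```

```text
shift [-0.0004  0.0013  0.0929] rz -0.8 yaw now 76.8 q7 1.23 tcp [0.5724 0.0415 0.1209] t 11.55
shift [0.0005 0.0011 0.0935] rz -0.8 yaw now 76.8 q7 1.23 tcp [0.5731 0.0414 0.1215] t 11.6
```

View pics/w7.png

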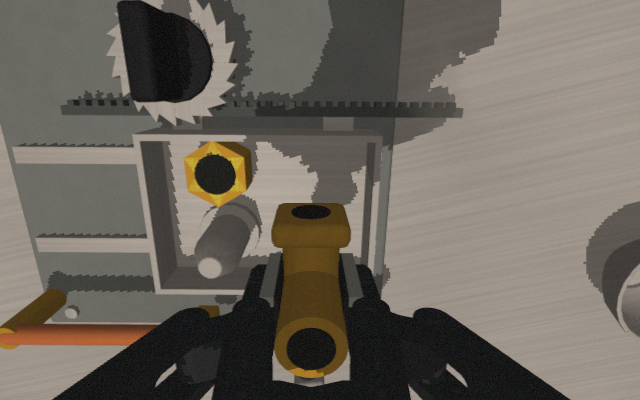

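The tee hangs over the tray's free +y half. The nut (217,173) and the upright nozzle (foot about 235,225) are clear of it.

Request:
arm_command(commands=[0,0.001,0.05,0,0,-1,0.1,0,0.001,0.08,0,0,-1,0.1,0,0.001,0.093,0,0,-1,0.1,0,0.001,0.093,0,0,-1,0.1,0,0.001,0.093,0,0,-1,0.4,0,0.001,0.093,0,0,-1,0.4,0,0.001,0.093,0,0,-1,0.4,0,0.001,0.05,0,0,-1,0.4])

```text
t: 12.4
eef_pos: [0.5695, 0.0432, 0.0672]
tool_rot: [-0.004, 0.104, 0.995, -0.001]
contact_force: [0.6, 0.3, 0.3]
gripper_width: 0.4
grasp_force: 0.0
```

Request:
arm_command(commands=[0,0,-0.05,0,0,0,0.4,0,0,-0.06,0,0,0,0.5,0,0,-0.06,0,0,0,0.5])

```text
t: 12.7
eef_pos: [0.575, 0.0437, 0.1334]
tool_rot: [0.003, 0.105, 0.995, 0.001]
contact_force: [-0.6, 0.7, -0.8]
gripper_width: 0.5
grasp_force: 0.0
```

Run:
```python
from h import *
d=snap('wrist','w8'); z=load('w8'); im=z['img']
m=cv2.inRange(cv2.cvtColor(im,cv2.COLOR_RGB2HSV),(12,110,50),(40,255,255))
for k in cv2.findContours(m,cv2.RETR_EXTERNAL,cv2.CHAIN_APPROX_NONE)[0]:
    if cv2.contourArea(k)>300:
        b=cv2.minAreaRect(k); print(int(cv2.contourArea(k)),cv2.boundingRect(k),onz(z,*b[0],.05).round(3))
goto(.4605,-.0135,.17,77.6)
for y in (.033,): print('tee top expected',proj(z,(.573,.0426,.074)))
# orange/brass spray & knob from top
```

```text
472 (183, 290, 34, 31) [ 0.631 -0.052  0.05 ]
1195 (0, 272, 69, 56) [ 0.602 -0.17   0.05 ]
3273 (287, 154, 45, 94) [0.568 0.045 0.05 ]
3053 (186, 132, 65, 63) [ 0.53  -0.007  0.05 ]
shift [ 0.0986 -0.0793 -0.039 ] rz 0.4 yaw now 78.0 q7 1.25 tcp [0.5735 0.0436 0.1313] t 12.75
tee top expected [306.58455641 221.5275538 ]
```

Request:
arm_command(commands=[0.03,-0.025,-0.01,0,0,0,0.4,0.07,-0.055,-0.01,0,0,0,0.4,0.099,-0.079,-0.01,0,0,0,0.4,0.099,-0.079,-0.01,0,0,0,0.4,0.099,-0.079,-0.01,0,0,0,0.4,0.099,-0.079,-0.01,0,0,0,0.4])

```text
t: 13.35
eef_pos: [0.4603, -0.0127, 0.1398]
tool_rot: [-0.0, 0.104, 0.995, 0.0]
contact_force: [0.3, 1.1, -0.2]
gripper_width: 0.4
grasp_force: 0.0
```

Run:
```python
from h import *
goto(.4605,-.0135,.056,77)
z=load('w8'); g=cv2.cvtColor(z['img'],cv2.COLOR_RGB2GRAY)
u,v=proj(z,(.4605,-.0135,.07)); print(u,v)
# bright wheel rim -> centre from mask of wheel top (z .044), knob dark top
u,v=int(u),int(v); c=g[max(0,v-90):v+90,max(0,u-90):u+90]; print(c.shape,c.min(),np.percentile(c,[5,20,50,90]))
m=(c<30).astype('uint8'); ks=cv2.findContours(m,cv2.RETR_EXTERNAL,2)[0]
for k in ks:
    if cv2.contourArea(k)>800:
        k=k[:,0]+[max(0,u-90),max(0,v-90)]; print(k.min(0),k.max(0),cv2.minAreaRect(k))
```

```text
shift [-0.0004 -0.0007  0.0838] rz 1.1 yaw now 78.1 q7 1.31 tcp [ 0.4603 -0.0127  0.1398] t 13.35
159.15912632145776 47.13427664586792
(137, 180) 10 [ 17.  31.  95. 151.]
[128   0] [214  92] ((173.26953125, 43.20420837402344), (97.96903228759766, 78.56651306152344), 82.14668273925781)
```

Request:
arm_command(commands=[0,-0.001,0.05,0,0,1,0.4,0,-0.001,0.08,0,0,1,0.4,0,-0.001,0.084,0,0,1,0.4,0,-0.001,0.084,0,0,1,0.05,0,-0.001,0.084,0,0,1,0.05,0,-0.001,0.084,0,0,1,0.05,0,-0.001,0.084,0,0,1,0.05])

```text
t: 14.05
eef_pos: [0.4601, -0.0145, 0.0568]
tool_rot: [0.001, 0.113, 0.994, 0.0]
contact_force: [3.1, -2.6, -11.9]
gripper_width: 0.16
grasp_force: 59.1
```

Request:
arm_command(commands=[0,0,0,0,0,7,0.05,0,0,0,0,0,14,0.05,0,0,0,0,0,21,0.05,0,0,0,0,0,28,0.05,0,0,0,0,0,35,0.05,0,0,0,0,0,42,0.05,0,0,0,0,0,49,0.05,0,0,0,0,0,56,0.05])

```text
t: 14.85
eef_pos: [0.4613, -0.0132, 0.0568]
tool_rot: [0.001, 0.568, 0.823, 0.001]
contact_force: [6.1, 0.1, -18.4]
gripper_width: 0.149
grasp_force: 58.6
```

Request:
arm_command(commands=[0,0,0,0,0,7,0.05,0,0,0,0,0,14,0.05,0,0,0,0,0,22,0.05,0,0,0,0,0,22,0.05,0,0,0,0,0,22,0.05])

```text
t: 15.35
eef_pos: [0.462, -0.0131, 0.0568]
tool_rot: [0.002, 0.713, 0.702, 0.002]
contact_force: [8.1, 0.1, -19.3]
gripper_width: 0.156
grasp_force: 58.9
```

Run:
```python
from h import *
goto(.4605,-.0135,.056,77)
for n in('top','scene'): snap(n,n+'9')
k=np.array([.4605,-.0135]);X=np.array([.977,-.215]);Y=np.array([.215,.977])
# tray inner/outer y edges: mask difference of nut position top view
for f in('top9',):
  z=load(f); m=cv2.inRange(cv2.cvtColor(z['img'],cv2.COLOR_RGB2HSV),(12,110,50),(40,255,255))
  for c in cv2.findContours(m[150:300,280:420],cv2.RETR_EXTERNAL,2)[0]:
    if cv2.contourArea(c)>15:
      r=cv2.minAreaRect(c)[0]; p=onz(z,r[0]+280,r[1]+150,.05)[:2]; d=p-k; print(cv2.contourArea(c),p.round(3),'loc',(d@X-.072).round(4),(d@Y).round(4))
```

```text
shift [-0.0004 -0.0015  0.0008] rz -77.9 yaw now -0.9 q7 0.26 tcp [ 0.462  -0.0131  0.0568] t 15.35
67.5 [ 0.58  -0.001] loc 0.0419 0.038
25.5 [ 0.606 -0.185] loc 0.1075 -0.1362
71.5 [ 0.637 -0.053] loc 0.1085 -0.0005
23.0 [0.668 0.068] loc 0.1136 0.1241
```

Run:
```python
from h import *
k=np.array([.4605,-.0135]);X=np.array([.977,-.215]);Y=np.array([.215,.977])
def W(x,y,z): return np.r_[k+(x+.072)*X+y*Y,z]
def yloc(z,u,v,x):  # ray with plane local x
    o,r=ray(z,u,v); n=np.r_[X,0]; t=((k@X)+(x+.072)-o@n)/(r@n); p=o+t*r; return (p[:2]-k)@Y,p[2]
for f,y in(('scene1',.046),('scene9',.0055)):
    z=load(f); u,v=proj(z,W(.0815,y,.072)); b=proj(z,W(.1,.003,.072)); print(f,u,v,'spray',b)
    g=cv2.cvtColor(z['img'],cv2.COLOR_RGB2GRAY); u,v=int(u),int(v)
    print('cols',u-16); print(g[v-6:v+12,u-16:u+17])
    m=cv2.inRange(cv2.cvtColor(z['img'],cv2.COLOR_RGB2HSV),(15,120,60),(40,255,255))[195:225,285:315]
    print([''.join('#' if q else '.' for q in r) for r in m])
    print([round(float(yloc(z,u+i,v,.0815)[0]),4) for i in(-5,0,5)])
```

```text
scene1 325.7121400809965 204.8935986451589 spray [303.38513346 203.14136509]
cols 309
[[ 79  80  80  80  80  81  80  79  80  83  85  97 117 132 141 142 139 139
  138 135 129 125 120 117 113 111 110 106 104 105 107 104 105]
 [ 78  78  80  79  80  80  81  81  83  90 102 117 130 139 141 143 142 143
  142 141 140 138 136 130 127 122 117 113 111 110 107 105 105]
 [ 80  77  79  80  80  79  79  83  92 109 120 130 139 143 141 143 141 140
  141 140 142 140 141 139 139 134 130 125 124 118 112 109 109]
 [ 82  80  79  80  79  79  85  91 104 124 134 140 142 141 142 142 141 143
  141 142 142 141 142 143 142 141 139 140 136 131 127 123 118]
 [ 79  81  81  83  82  83  97 110 122 135 140 141 143 141 140 139 139 140
  141 142 141 142 140 144 142 143 143 143 140 140 138 136 131]
 [ 81  79  79  82  83  98 116 130 136 141 144 143 140 140 137 128 122 134
  139 143 142 143 142 142 142 141 143 142 142 143 144 143 143]
 [ 79  79  84  89 100 118 133 141 143 142 141 143 143 139 124 105 103 124
  139 141 141 142 142 143 142 143 144 142 143 143 143 144 143]
 [ 81  79  91 110 122 134 141 143 143 143 144 143 143 1
[... 5398 characters left out ...]
.............####.........', '...........###..######........', '.........#############........', '.........##############.......', '.........#############........', '.........#########............', '.........########.............', '.........########.............', '........########..............', '.........#######..............', '.........#######..............', '.........########.............', '.........#########............', '.........##########...........', '.........#########............', '.........########.............', '.........#######..............', '...........####...............', '..............................', '..............................']
[-0.0073, 0.0052, 0.0175]
```

Pointer tip is at scene column 308 (it started at 324.5). That is nearly in front of the block. I'll let go and look closer, with pointer and block in one view.

Request:
arm_command(commands=[0,0,0,0,0,0,0.4,0,0,0,0,0,0,0.4,0,0,0,0,0,0,0.4,0,0,-0.04,0,0,0,0.4,0,0,-0.09,0,0,-8,0.4,0,0.01,-0.09,0,0,-16,0.4,0,0.05,-0.09,0,0,-24,0.4,0,0.09,-0.09,0,0,-32,0.4])

```text
t: 16.25
eef_pos: [0.5504, -0.0152, 0.1475]
tool_rot: [0.0, 0.49, 0.872, 0.001]
contact_force: [0.9, -0.5, 0.3]
gripper_width: 0.403
grasp_force: 0.0
```

Request:
arm_command(commands=[0,0,0,0,0,-8,0.4,0,0,0,0,0,-16,0.4,0,0,0,0,0,-24,0.4,0,0,0,0,0,-32,0.4,0,0,0,0,0,-40,0.4,0,0,0,0,0,-46,0.4,0,0,0,0,0,-46,0.4])

```text
t: 16.95
eef_pos: [0.5494, -0.016, 0.1467]
tool_rot: [0.0, 0.113, 0.994, 0.0]
contact_force: [0.9, -0.0, -0.2]
gripper_width: 0.398
grasp_force: 0.0
```

Run:
```python
from h import *
k=np.array([.4605,-.0135]);X=np.array([.977,-.215]);Y=np.array([.215,.977])
p=k+.172*X; print(p);goto(*p,.15,77.6)
```

```text
[ 0.628544 -0.05048 ]
shift [-0.0849 -0.0158 -0.0033] rz -0.6 yaw now 77.0 q7 1.39 tcp [ 0.5494 -0.016   0.1467] t 16.95
```

Request:
arm_command(commands=[-0.04,-0.008,0,0,0,0,0.4,-0.085,-0.016,0,0,0,0,0.4,-0.085,-0.016,0,0,0,0,0.4,-0.085,-0.016,0,0,0,0,0.4,-0.085,-0.016,0,0,0,0,0.4])

```text
t: 17.45
eef_pos: [0.6277, -0.0501, 0.146]
tool_rot: [-0.001, 0.114, 0.994, 0.0]
contact_force: [-1.2, -0.1, -0.4]
gripper_width: 0.4
grasp_force: 0.0
```

Run:
```python
from h import *
k=np.array([.4605,-.0135]);X=np.array([.977,-.215]);Y=np.array([.215,.977])
def W(x,y,z): return np.r_[k+(x+.072)*X+y*Y,z]
snap('wrist','w10'); z=load('w10'); im=z['img']
print('pred pointer',proj(z,W(.0815,.006,.076)),proj(z,W(.0815,.006,.05)),'spray',proj(z,W(.1,.003,.072)))
hsv=cv2.cvtColor(im,cv2.COLOR_RGB2HSV); m=cv2.inRange(hsv,(15,120,60),(40,255,255))
for c in cv2.findContours(m,cv2.RETR_EXTERNAL,2)[0]:
    if cv2.contourArea(c)>200: print(cv2.contourArea(c),cv2.boundingRect(c))
u,v=proj(z,W(.0815,.006,.076)).astype(int); g=cv2.cvtColor(im,cv2.COLOR_RGB2GRAY)
print(u-40,v-24); 
for r in range(v-24,v+50,2): print(r,' '.join('%3d'%q for q in g[r,u-40:u+40:2]),''.join('#' if q else '.' for q in m[r,u-40:u+40:2]))
```

```text
pred pointer [318.14643649 192.20938209] [317.41199992 181.57984016] spray [313.56403164 217.69625087]
724.5 (451, 195, 52, 45)
1188.0 (300, 193, 24, 58)
761.5 (104, 192, 55, 44)
4062.0 (347, 44, 54, 102)
3272.5 (246, 13, 61, 74)
278 168
168  68  69  65  67  65  61  61  65  64  63  65  65  63  62  62  62  64  66  65  61  65  65  67  63  65  67  62  65  66  66  64  63  65  63  67  67  64  62  64  65 ........................................
170  66  67  64  64  67  63  65  65  66  65  63  64  67  66  69  66  63  64  63  64  63  63  63  65  65  65  66  66  63  64  62  63  68  65  64  67  64  62  64  64 ........................................
172  67  67  65  68  68  65  68  67  67  68  65  63  66  69  64  66  65  66  64  67  65  66  68  66  66  65  69  64  63  67  65  65  63  62  65  63  64  66  66  62 ........................................
174  70  74  70  74  74  73  74  73  71  74  70  69  66  67  67  66  69  73  68  71  70  64  65  65  66  69  67  70  69  69  65  66  68  68  67  65  66  65  64  68 ........................................
176 150 151 149 151 151 150 152 151 151 15
[... 6022 characters left out ...]
 132 134 135 138 136 135 136 136 133 134 137 ...........###.......##.................
236 133 132 135 132 134 135 136 136 138 138 139 103 122 126 141 146 145 148 151 151 132 121 100 122 133 133 136 137 138 133 134 136 135 132 134 133 136 134 137 138 ...........###......###.................
238 134 135 134 136 138 141 139 136 136 135 133 102 122 126 142 145 145 146 150 150 131 119 103 127 138 136 134 136 134 136 137 136 136 137 136 137 138 134 136 137 ...........###......###.................
240 138 140 138 136 134 135 133 134 133 133 134 100 124 126 123 141 148 145 152 139 122 121  97 128 133 138 135 135 136 139 138 137 133 137 132 135 136 134 136 134 ...........####.....###.................
```

Run:
```python
from h import *
k=np.array([.4605,-.0135]);X=np.array([.977,-.215]);Y=np.array([.215,.977])
z=load('w10')
for n,u,v,h in [('ptr',320.5,193.5,.076),('spL',301.5,215,.072),('spR',323.5,215,.072),('blkL',301.5,236,.072),('blkR',323,236,.072)]:
    d=onz(z,u,v,h)[:2]-k; print(n,(d@X-.072).round(4),(d@Y).round(4))
```

```text
ptr 0.0825 0.0075
spL 0.0982 -0.0048
spR 0.0983 0.0095
blkL 0.113 -0.0051
blkR 0.1132 0.0092
```

```bash
python3 -c "
from h import *
print(hand_in())"
```

```text
the job is handed in; nothing more can be done
None
```

I handed the job in at about 17.5 s, but no verdict came back. The tee, nut and nozzle are in the tray. I turned the knob four teeth and let go, and the tray held, with the pointer measured about 5 mm from the spray block's middle (limit 8 mm). I didn't check the pawl directly or re-check the nozzle after the turn.

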